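# Brace the square jar and twist its cap off

### The job

Stand the square storage jar in the jar brace between the fixed jaw and the sliding jaw, and push the sliding jaw up until the jar is clamped squarely against the fixed jaw. Then, with the jar held in the brace, unscrew its tight cap anticlockwise, stopping the turn once the threads let go (a bit under a quarter turn), and lift the cap straight up a few centimetres clear of the mouth. Finish while still holding the cap there, level and just above the jar; leave the other things where they stand.

Things in the scene. Friction and masses are not known exactly. Their poses are not given: they have to be found in the camera images.
- jar: Jar to open: white stoneware, loose, about 0.43 kg. Square body 66 x 66 mm, 76 mm high, round neck above 44 mm across, mouth (sprung gasket) at 106 mm, 110 mm once the cap is off. Origin: centre of its underside; z up, x and y square to its sides. Carry it by its closed cap or its body. Stands left or right of the brace, yaw within 0.6 rad.
- cap: The jar's aluminium cap: 64 mm across, 30 mm high, 60 g. Origin: centre of its underside, on the jar's axis, closed 80 mm above the jar's underside (top at 110 mm); 4 mm gap to the jar's shoulder. x points along the raised dark steel rib on its top. Three lugs inside sit under ledges of the neck, pressed together by the gasket with 10 N, so the turn is tight.
- cap_mark (a point): Outer end of the rib on the cap's top, 30 mm out along the cap's x. Closed, the cap's x is 0 to 0.1 rad anticlockwise (from above) of the jar's x. The lugs come free at about 0.95 rad and meet a hard stop at about 1.5; 1.2 rad is mid-gap: there the cap lifts straight off (the gasket pushes it up 4 mm). One grasp is enough.
- brace: Jar brace, light wood, fixed to the table. Origin: at table height, exactly below where the axis of the clamped jar stands; z up; x points from the sliding jaw to the fixed jaw. Its base board, on which the jar stands, is 12 mm thick, x -190 to +60 mm, 110 mm wide. The clamped jar's sides are parallel to the brace's x and y (any of the four ways round).
- fixed_jaw (a point): Middle of the top edge of the fixed jaw's face: 33 mm along the brace's x from its origin, 62 mm above the table. In front of the face (brace x +7 to +33 mm) two fixed cheeks 71 mm apart guide the jar's sides, as high as the jaw, with outward-flared steel lips on top up to 73 mm.
- jaw (a joint): Sliding jaw, travel in m towards the fixed jaw: 0 fully open (106 mm between faces), 0.040 when it clamps the 66 mm jar against the fixed jaw. Starts at 0 to 0.012. Stays where it is left; about 12 N moves it. Face 66 mm wide, top 59 mm above the table, at brace x = -73 mm + travel.
- jaw_handle (a point): Centre of the top of the sliding jaw's black upright handle block: 20 mm (along brace x) by 24 mm (along brace y), top 90 mm above the table, free for its upper 63 mm; 80 mm behind the jaw's face. Push it, or pinch it across its 24 mm.
- tin: Bystander: round tin, 68 mm across and 115 mm high, on the other side of the brace from the jar. Origin: centre of its underside. Leave it.
- carton: Bystander: cardboard carton 90 x 120 mm, 50 mm high, beyond the brace. Origin: centre of its underside. Leave it.
- tape: Bystander: roll of paper tape lying flat, 90 mm across, 24 mm high, beyond the brace. Origin: centre of its underside. Leave it.
Things that resemble listed ones, but are neither listed nor needed, are in the scene too. What is shaped like the jar but turquoise or yellow is not meant.

How it is judged:
By the outcome, as a careful person would: the job done as asked, in the order asked, and still so for the second after the job is handed in, while the arm keeps its last pose, push and grip.
It also fails if it takes over 61 s, if anything falls off the work surface, if the arm or the gripper's body presses on something with over 40 N, if the wrist force passes 120 N, or if a joint passes its speed limit or range.

### The arm

A 7-joint arm with a two-finger parallel gripper is mounted at the origin on the work surface. World frame = base frame: x ahead of the robot, y to its left, z up, the work surface at z = 0. Lengths are in m, angles in degrees, forces in N, time in s.
With the tool pointing down it reaches from about 0.425 to 0.875 m from the base axis. Payload 4.7 kg.
Tool frame: the origin (TCP) lies between the finger pads; the fingertips stand 8 mm ahead of it and the grasp point (between the pads) lies 11 mm behind it (env.tip_extent is the distance from the TCP to the fingertips, in m); z points along the fingers, y is the line along which they close (so a half turn about z gives the same grasp; the last joint's range is limited). The gripper opens to 87 mm and grips with 3 to 60 N. Pads are 19 mm wide; open, the fingers measure 117 mm over their backs; the gripper's body (75 mm by 190 mm) begins 51 mm behind the grasp point.
Start: joints at [-67.145, 18.392, -4.016, 83.108, 1.295, 78.541, -3.26], TCP at [0.244, 0.602, 0.195] pointing down, gripper open.
Joint ranges: [-163.93, 163.93], [-17.29, 119.83], [-79.2, 71.16], [3.27, 140.29], [-89.18, 269.18], [5.43, 117.66], [-154.24, 154.24]. Speed limits (degrees/s): [147.25, 147.25, 180, 180, 180, 180, 180].

### API

Orientations are given as [roll, pitch, yaw] about the fixed x, y, z axes, in that order (R = Rz(yaw) Ry(pitch) Rx(roll)).
In Python, from cell import sensors, vision, workorder, env gives the robot as it stands.
- The arm moves only by the tool drive_tool, never from a script. Its argument "moves" is a list of rows, each an object of numbers: "x", "y", "z": the shift along the tool's x, y, z in mm; "rx", "ry", "rz": the turn, a rotation vector about the tool's x, y, z in rad; "fingers": the closure, from -1 (fully open) to 1 (shut). In form: [{"x": .., "y": .., "z": .., "rx": .., "ry": .., "rz": .., "fingers": ..}, ...]. A call has 1 to 20 rows; each row is the pose to reach, as a shift and turn from the pose commanded when the call began, along the tool's axes at that moment; what a row does not reach only later rows make up. A row lasts 1/8 s, in which the tool goes at most 62.5 mm and 10.7 degrees, less where a joint would pass 70% of its speed; a pose out of reach is approached as far as the arm can. A call with a gripper value outside its range is refused whole. The fingers move at their own pace and stop on an object; "force" is the grip in N (left out, the last holds). Time passes only in rows, so rows that repeat a pose let the fingers close. It gives the time, the measured TCP pose, the force, the opening and the grip force at its end, in the units of the state.
- sensors.get_obs(): the state, without advancing time (a new reading comes with each control period).
- vision.read_camera(name): name is "scene" or "top" or "wrist"; returns a dict with "image" (420x560x3 uint8, red, green, blue), "fx", "fy", "cx", "cy" (pixels), "R" (3x3) and "t" (3): a world point X has camera coordinates R X + t. Camera axes: x right, y down, z forward; pixel columns grow to the right and rows downward; lengths in m; the calibration is good to about 2 mm. A picture is of the moment at which its call begins. There is no depth.
- workorder.sign_off(): hands the job in; it is judged then, once.
The state is a dict: "time_s": time; "qpos": joint angles; "joint_velocities": joint speeds; "effort": joint torques, N m; "tool_pos": TCP position; "tool_rot": TCP orientation; "force": force on the tool from outside, world axes, zero at the start; "wrist_torque": the same for the moment, N m; "grip_width": finger opening in m; "grasp_force": force on a finger pad.
Only numpy, scipy, OpenCV 4.12 (cv2) and the standard library are available. Lean on these libraries where they do the work, as an engineer would, in place of code of your own. Each camera call takes 0.05 s, during which the arm holds its last target. There are 200 camera calls.

## Working session

There is one attempt and no reset: what is moved stays moved. The work goes in short steps, Python scripts to look and compute and a tool call to move; the robot and the scene stay as the last step left them, time stands still between calls to the robot, and variables do not carry over. Pictures are saved under pics/ and viewed, at most 10 in all, crops included, and the job is handed in when it is done.

Besides the shell and the picture viewer there is one more tool, called after "Emit:" as name([rows], argument=value, ...), one row to a line, values as JSON. drive_tool: Moves the arm, as the interface text tells. Its arguments: {"type":"object","properties":{"moves":{"type":"array"},"force":{"type":"number"}},"required":["moves"]}

```bash
mkdir -p pics; ls
python3 - <<'E'
from cell import sensors, vision, workorder, env
import cv2,numpy as np,pickle
o=sensors.get_obs();print(o['time_s'],o['tool_pos'],o['tool_rot'],o['grip_width'],env.tip_extent)
for n in ("scene","top"):
    c=vision.read_camera(n);pickle.dump(c,open(f'{n}0.pkl','wb'))
    cv2.imwrite(f'pics/{n}0.png',c['image'][:,:,::-1])
    print(n,c['fx'],c['cx'],c['cy'],np.round(c['R'],3).tolist(),np.round(c['t'],3), np.round(-c['R'].T@c['t'],3))
E
```

```text
pics
0.0 [0.24382829 0.60188622 0.19374438] [-1.79889546e+02  6.78816475e-03  1.57955672e+02] 0.08688675694724136 0.008
scene 383.74354897126193 275.73383677587765 207.15955990287873 [[-0.891, 0.454, 0.003], [0.348, 0.687, -0.638], [-0.292, -0.568, -0.77]] [ 0.514 -0.074  1.272] [0.854 0.539 0.931]
top 541.827578565898 278.9508231241512 211.08545230141658 [[0.058, -0.998, 0.006], [-0.976, -0.058, -0.21], [0.21, 0.007, -0.978]] [-0.102  0.544  1.155] [ 0.295 -0.077  1.244]
```

View pics/scene0.png

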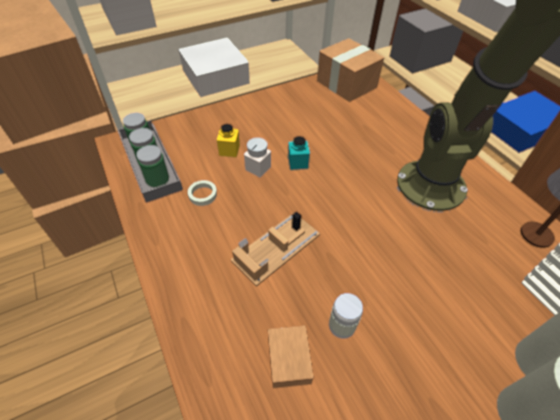

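View pics/top0.png

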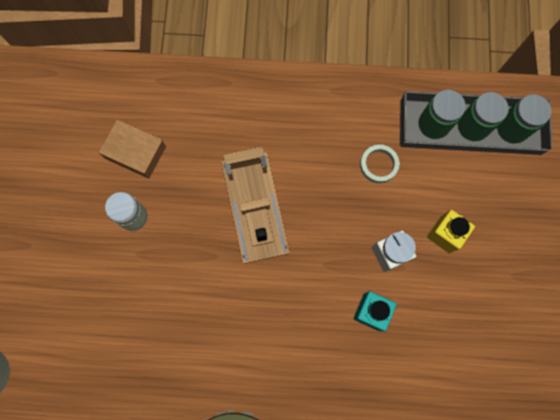

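The scene picture shows the arm, the brace near (278,245), and three jar-shaped things: yellow (228,140), white/grey with an aluminium cap and rib (257,157), and turquoise (299,153). In the top picture these are at (455,228), (398,249) and (377,311). The white one fits, being white stoneware with an aluminium ribbed cap. The brace runs from (262,235), its handle, to (245,157), its fixed jaw. I'll confirm this in an enlarged crop.

Run:
```python
import cv2,numpy as np,pickle
t=pickle.load(open('top0.pkl','rb'))['image'][:,:,::-1];s=pickle.load(open('scene0.pkl','rb'))['image'][:,:,::-1]
r=lambda im,x,y,w,h,k:cv2.resize(im[y:y+h,x:x+w],None,fx=k,fy=k,interpolation=cv2.INTER_CUBIC)
a=r(t,360,220,66,50,6); b=r(s,225,130,66,50,6)   # 396x300
c=r(t,215,142,80,125,2.4) #192x300
d=r(s,225,205,100,75,4)   #400x300
cv2.imwrite('pics/crop1.png',np.vstack([np.hstack([a,b]),np.hstack([c,d,np.zeros((300,792-592,3),np.uint8)])]))
```

```text
(no output)
```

View pics/crop1.png

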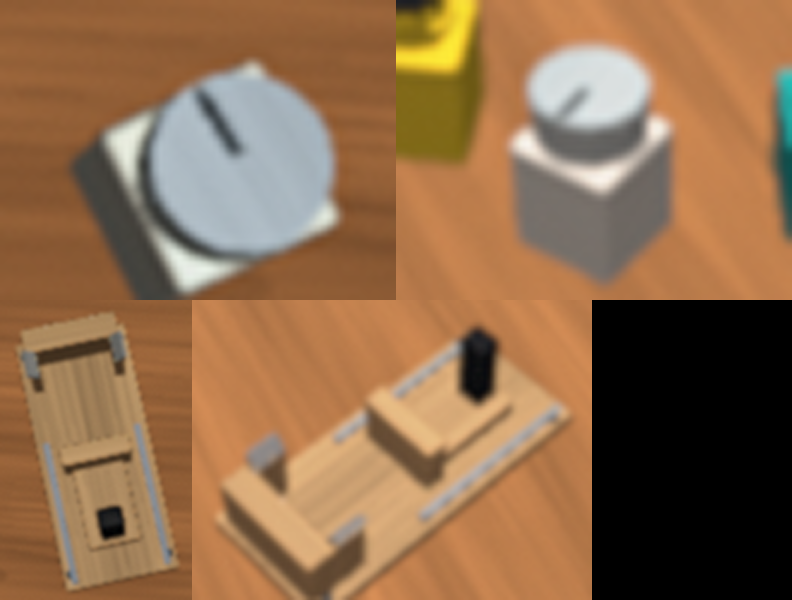

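The crop confirms it: a white body with a silver cap and a dark rib (top view: cap centre about (400,247), rib end about (393,235)). In the brace, the handle is at (261,232) in the top view and (297,214) in the scene view. The fixed jaw is at the far end, with its lips at (228,168) and (263,161).

```bash
cat > h.py <<'E'
import numpy as np,pickle,cv2
from scipy.spatial.transform import Rotation as Ro
def ray(c,p):
    d=c['R'].T@np.array([(p[0]-c['cx'])/c['fx'],(p[1]-c['cy'])/c['fy'],1.]);return -c['R'].T@c['t'],d/np.linalg.norm(d)
def plane(c,p,z):
    o,d=ray(c,p);return o+d*(z-o[2])/d[2]
def tri(*cp):
    A=np.zeros((3,3));b=np.zeros(3)
    for c,p in cp:
        o,d=ray(c,p);M=np.eye(3)-np.outer(d,d);A+=M;b+=M@o
    X=np.linalg.solve(A,b)
    return X,max(np.linalg.norm(np.cross(X-ray(c,p)[0],ray(c,p)[1])) for c,p in cp)
def proj(c,X):
    q=c['R']@X+c['t'];return np.array([c['cx']+c['fx']*q[0]/q[2],c['cy']+c['fy']*q[1]/q[2]])
E
python3 - <<'E'
from h import *
np.set_printoptions(precision=4,suppress=True)
T=pickle.load(open('top0.pkl','rb'));S=pickle.load(open('scene0.pkl','rb'))
print('cap',tri((T,(400.3,247.0)),(S,(257,144.5))))
print('rib end',plane(T,(393.2,235.2),.11)-plane(T,(400.3,247.),.11))
f=lambda x,y:(215+x/2.4,142+(y-300)/2.4)
g=lambda x,y:(225+(x-192)/4,205+(y-300)/4)
print('handle',tri((T,f(110,516)),(S,g(480,337))))
print('base near corners',plane(T,f(70,588),.012),plane(T,f(177,565),.012),tri((T,f(177,565)),(S,g(458,345))),tri((T,f(70,588)),(S,g(572,413))))
print('jaw outer', tri((T,f(20,330)),(S,g(320,575))),tri((T,f(115,315)),(S,g(225,478))))
print('tin',plane(T,(122,208),.115))
import sys
from cell import sensors,vision,env
c=vision.read_camera('wrist');o=sensors.get_obs()
Rt=Ro.from_euler('xyz',o['tool_rot'],degrees=True).as_matrix()
C=-c['R'].T@c['t'];print('wrist cam in tool',Rt.T@(C-o['tool_pos']),'axes',(c['R']@Rt).round(3).tolist(),c['fx'])
E
```

```text
cap (array([ 0.4763, -0.331 ,  0.1054]), np.float64(0.0003529574827776549))
rib end [0.0244 0.0154 0.    ]
handle (array([ 0.4937, -0.0327,  0.0876]), np.float64(0.0007449157723901789))
base near corners [0.4359 0.0031 0.012 ] [ 0.4639 -0.0971  0.012 ] (array([ 0.4686, -0.0987, -0.0115]), np.float64(0.0019609549748702423)) (array([0.4346, 0.0051, 0.0067]), np.float64(0.0025105072904009988))
jaw outer (array([0.6709, 0.0685, 0.0555]), np.float64(0.004548999380982733)) (array([ 0.694 , -0.0238,  0.058 ]), np.float64(0.0003902615934751673))
tin [0.5238 0.2643 0.115 ]
wrist cam in tool [ 0.0721  0.0015 -0.1905] axes [[-0.0, 1.0, 0.0], [-0.965, -0.0, -0.263], [-0.263, -0.0, 0.965]] 355.19644057334165
```

Emit:
drive_tool([
  {"x": -530,"y": -413,"z": -56,"rz": 1.187,"fingers": -1},
  {"x": -530,"y": -413,"z": -56,"rz": 1.187,"fingers": -1},
  {"x": -530,"y": -413,"z": -56,"rz": 1.187,"fingers": -1},
  {"x": -530,"y": -413,"z": -56,"rz": 1.187,"fingers": -1},
  {"x": -530,"y": -413,"z": -56,"rz": 1.187,"fingers": -1},
  {"x": -530,"y": -413,"z": -56,"rz": 1.187,"fingers": -1},
  {"x": -530,"y": -413,"z": -56,"rz": 1.187,"fingers": -1},
  {"x": -530,"y": -413,"z": -56,"rz": 1.187,"fingers": -1},
  {"x": -530,"y": -413,"z": -56,"rz": 1.187,"fingers": -1},
  {"x": -530,"y": -413,"z": -56,"rz": 1.187,"fingers": -1},
  {"x": -530,"y": -413,"z": -56,"rz": 1.187,"fingers": -1},
  {"x": -530,"y": -413,"z": -56,"rz": 1.187,"fingers": -1},
  {"x": -530,"y": -413,"z": -56,"rz": 1.187,"fingers": -1},
  {"x": -530,"y": -413,"z": -56,"rz": 1.187,"fingers": -1},
])

```text
invalid input at $.moves[0]: expected keys x, y, z, rx, ry, rz, fingers
```

```bash
cat > snap.py <<'E'
import sys
from h import *
from cell import sensors,vision
def snap(n,cam='wrist'):
    c=vision.read_camera(cam);o=sensors.get_obs();pickle.dump(c,open(n+'.pkl','wb'));cv2.imwrite(f'pics/{n}.png',c['image'][:,:,::-1])
    print(n,round(o['time_s'],2),np.round(o['tool_pos'],4),np.round(o['tool_rot'],2),'q',np.round(o['qpos'],0),'F',np.round(o['force'],1),round(o['grip_width'],4),round(o['grasp_force'],1));return c
if __name__=='__main__': snap(*sys.argv[1:])
E
python3 snap.py w1
```

```text
w1 0.2 [0.2439 0.6021 0.1942] [-179.93    0.    157.95] q [-67.  18.  -4.  83.   1.  79.  -3.] F [ 0.1 -0.   0. ] 0.0869 0.0
```

View pics/w1.png

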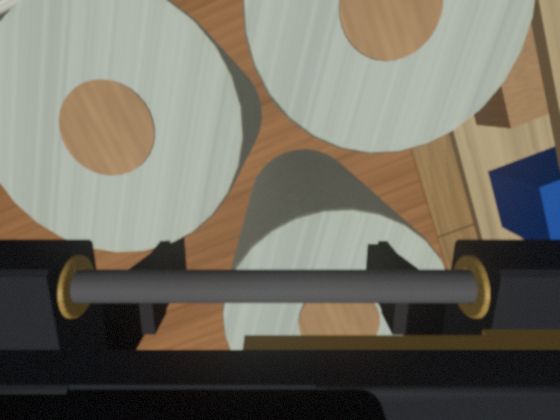

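The wrist view shows paper rolls under the start position, and the gripper blocks rows below about 235. No move was made because every key is required, so I'll send it again and rise first.

Emit:
drive_tool([
  {"x": 0,"y": 0,"z": -60,"rx": 0,"ry": 0,"rz": 0,"fingers": -1},
  {"x": -30,"y": -30,"z": -100,"rx": 0,"ry": 0,"rz": 0,"fingers": -1},
  {"x": -569,"y": -511,"z": -100,"rx": 0,"ry": 0,"rz": 1.187,"fingers": -1},
  {"x": -569,"y": -511,"z": -100,"rx": 0,"ry": 0,"rz": 1.187,"fingers": -1},
  {"x": -569,"y": -511,"z": -100,"rx": 0,"ry": 0,"rz": 1.187,"fingers": -1},
  {"x": -569,"y": -511,"z": -100,"rx": 0,"ry": 0,"rz": 1.187,"fingers": -1},
  {"x": -569,"y": -511,"z": -100,"rx": 0,"ry": 0,"rz": 1.187,"fingers": -1},
  {"x": -569,"y": -511,"z": -100,"rx": 0,"ry": 0,"rz": 1.187,"fingers": -1},
  {"x": -569,"y": -511,"z": -100,"rx": 0,"ry": 0,"rz": 1.187,"fingers": -1},
  {"x": -569,"y": -511,"z": -100,"rx": 0,"ry": 0,"rz": 1.187,"fingers": -1},
  {"x": -569,"y": -511,"z": -100,"rx": 0,"ry": 0,"rz": 1.187,"fingers": -1},
  {"x": -569,"y": -511,"z": -100,"rx": 0,"ry": 0,"rz": 1.187,"fingers": -1},
  {"x": -569,"y": -511,"z": -100,"rx": 0,"ry": 0,"rz": 1.187,"fingers": -1},
  {"x": -569,"y": -511,"z": -100,"rx": 0,"ry": 0,"rz": 1.187,"fingers": -1},
  {"x": -569,"y": -511,"z": -100,"rx": 0,"ry": 0,"rz": 1.187,"fingers": -1},
  {"x": -569,"y": -511,"z": -100,"rx": 0,"ry": 0,"rz": 1.187,"fingers": -1},
])

```text
time_s: 2.2
tool_pos: [0.5794, -0.0835, 0.2946]
tool_rot: [-180.0, -0.1, 90.0]
force: [-0.2, 1.1, -0.0]
grip_width: 0.0867
grasp_force: 0.0
```

```bash
python3 snap.py w2
```

```text
w2 2.25 [ 0.5794 -0.0829  0.2947] [-1.7997e+02 -7.0000e-02  9.0080e+01] q [-26.  10.  37.  85.  -6.  88.  11.] F [-0.2  0.6 -0. ] 0.087 0.0
```

View pics/w2.png

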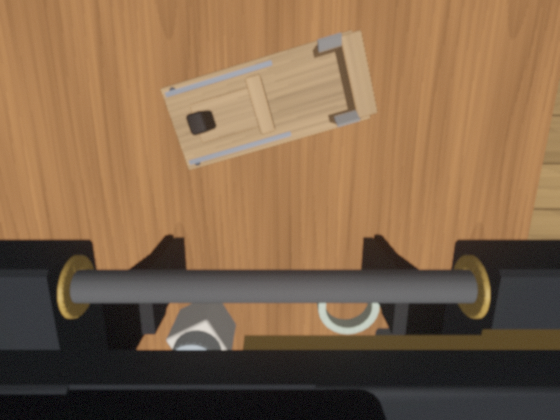

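The wrist view shows the whole brace: board corners near (163,90), (190,168) and (376,112), handle top at (205,121), fixed jaw at (360,75), lips at (329,43) and (345,118). I'll take a lower view of it for two-view measurement.

Emit:
drive_tool([
  {"x": 23,"y": 20,"z": 50,"rx": 0,"ry": 0,"rz": 0,"fingers": -1},
  {"x": 23,"y": 20,"z": 95,"rx": 0,"ry": 0,"rz": 0,"fingers": -1},
  {"x": 23,"y": 20,"z": 95,"rx": 0,"ry": 0,"rz": 0,"fingers": -1},
])

```text
time_s: 2.62
tool_pos: [0.5969, -0.0592, 0.1965]
tool_rot: [-179.6, -0.0, 90.1]
force: [0.8, -0.2, -0.5]
grip_width: 0.0872
grasp_force: 0.0
```

Run:
```python
from snap import *
b=snap('w3');a=pickle.load(open('w2.pkl','rb'))
ia=cv2.resize(a['image'][20:180,150:390,::-1],None,fx=2.5,fy=2.5,interpolation=cv2.INTER_CUBIC) # 600x400
ib=b['image'][0:235,60:460,::-1]
ib=cv2.resize(ib,None,fx=2,fy=2,interpolation=cv2.INTER_CUBIC)
cv2.imwrite('pics/w3c.png',ib); cv2.imwrite('pics/w2c.png',ia)
```

```text
w3 2.67 [ 0.5987 -0.0602  0.1995] [-1.7987e+02 -3.0000e-02  9.0070e+01] q [-26.  14.  35.  91.  -8.  78.  10.] F [ 0.1 -0.9  0.8] 0.0868 0.0
```

View pics/w3c.png

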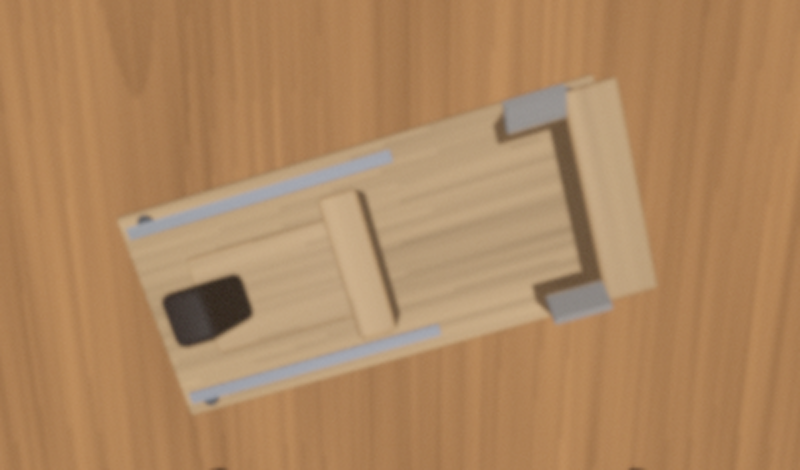

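View pics/w2c.png

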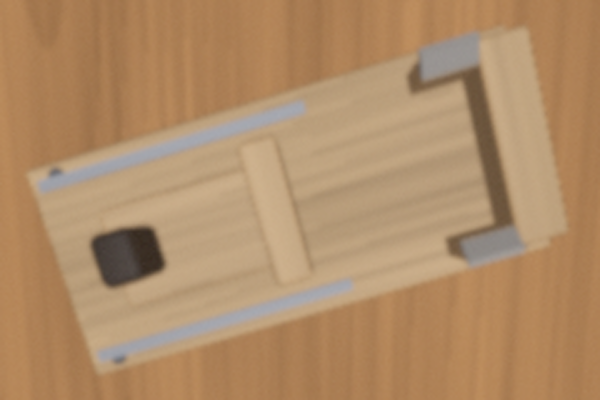

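The crops give the brace points: handle top centre at (190,317) and (115,258), jaw top mid-edges, lips and board corners, all usable for two-view rays.

Run:
```python
from h import *
np.set_printoptions(precision=4,suppress=True)
A=pickle.load(open('w2.pkl','rb'));B=pickle.load(open('w3.pkl','rb'));T=pickle.load(open('top0.pkl','rb'));S=pickle.load(open('scene0.pkl','rb'))
a=lambda x,y:(150+x/2.5-.3,20+y/2.5-.3); b=lambda x,y:(60+x/2-.25,y/2-.25)
f=lambda x,y:(215+x/2.4,142+(y-300)/2.4);g=lambda x,y:(225+(x-192)/4,205+(y-300)/4)
P=dict(outL=((527,28),(617,80),.062),outR=((566,230),(655,287),.062),faceL=((480,40),(567,92),.062),faceR=((518,228),(606,292),.062),
 baseL=((28,173),(120,218),.012),baseR=((100,373),(193,413),.012),handle=((115,258),(190,317),.09),
 slL=((270,138),(357,190),.059),slR=((308,272),(395,325),.059),lipLo=((450,42),(535,93),.073),lipRo=((497,259),(584,315),.073))
for k,(p,q,z) in P.items():
    print(k,tri((A,a(*p)),(B,b(*q))),plane(A,a(*p),z)[:2],plane(B,b(*q),z)[:2])
m=lambda k:(plane(A,a(*P[k][0]),P[k][2])+plane(B,b(*P[k][1]),P[k][2]))[:2]/2
for l,r in(('outL','outR'),('baseL','baseR'),('faceL','faceR'),('slL','slR'),('lipLo','lipRo')):
    d=m(l)-m(r);print(l,'len',np.linalg.norm(d),'brace yaw',np.degrees(np.arctan2(-d[0],d[1])),'mid',(m(l)+m(r))/2)
for l,r in (('baseL','outL'),('baseR','outR')):
    d=m(r)-m(l);print('side',np.degrees(np.arctan2(d[1],d[0])),np.linalg.norm(d))
print('handle tri top/scene',tri((T,f(110,516)),(S,g(480,337)),(A,a(115,258)),(B,b(190,317))))
```

```text
outL (array([0.6665, 0.0605, 0.1009]), np.float64(0.0003271441412167999)) [0.6749 0.0674] [0.6761 0.067 ]
outR (array([ 0.6937, -0.0178,  0.0797]), np.float64(0.0002481859532586181)) [ 0.6985 -0.0182] [ 0.6995 -0.0195]
faceL (array([0.6528, 0.0605, 0.0742]), np.float64(0.000311838088671657)) [0.6546 0.0626] [0.6553 0.0623]
faceR (array([ 0.6653, -0.0165,  0.1113]), np.float64(0.00024265391672339173)) [ 0.6762 -0.0173] [ 0.6775 -0.0219]
baseL (array([ 0.433 ,  0.0095, -0.0005]), np.float64(4.857166787465985e-05)) [0.4367 0.009 ] [0.4383 0.0096]
baseR (array([ 0.4675, -0.0937,  0.0138]), np.float64(0.00017563310774499578)) [ 0.467  -0.0939] [ 0.467  -0.0943]
handle (array([ 0.4944, -0.0302,  0.0844]), np.float64(0.0005247881605337243)) [ 0.4952 -0.0295] [ 0.4966 -0.0298]
slL (array([0.5613, 0.0239, 0.0284]), np.float64(0.0009203809912294785)) [0.562  0.0222] [0.565  0.0224]
slR (array([ 0.5801, -0.0383,  0.0522]), np.float64(0.000986789286003093)) [ 0.5792 -0.0374] [ 0.5813 -0.0377]
lipLo (array([0.6424, 0.0628, 0.0561]), np.float64(7.380516763475172e-05)) [0.6399 0.0599] [0.6403 0.0602]
lipRo (array([ 0.6652, -0.0307,  0.0739]), np.float64(0.00036000474947144387)) [ 0.665  -0.0308] [ 0.6658 -0.0308]
outL len 0.08921413350625249 brace yaw 15.266951613079407 mid [0.6872 0.0242]
baseL len 0.10751521554774422 brace yaw 15.925162938067725 mid [ 0.4523 -0.0424]
faceL len 0.08488696864890968 brace yaw 14.95550798345388 mid [0.6659 0.0214]
slL len 0.06219983209441593 brace yaw 15.61149015759775 mid [ 0.5719 -0.0076]
lipLo len 0.09431703792479901 brace yaw 15.564423320911834 mid [0.6527 0.0146]
side 13.676526193466495 0.24492418128014773
side 17.96896530473512 0.2438658511145276
handle tri top/scene (array([ 0.4946, -0.0311,  0.0877]), np.float64(0.002027370636425582))
```

Heights check roughly against the text. The brace yaw is about 15.7°, the origin about (0.635, 0.010) and the jaw travel about 8 mm. Next is the jar from above.

Emit:
drive_tool([
  {"x": -333,"y": -159,"z": -50,"rx": 0,"ry": 0,"rz": 0.524,"fingers": -1},
  {"x": -333,"y": -159,"z": -50,"rx": 0,"ry": 0,"rz": 0.524,"fingers": -1},
  {"x": -333,"y": -159,"z": -50,"rx": 0,"ry": 0,"rz": 0.524,"fingers": -1},
  {"x": -333,"y": -159,"z": -50,"rx": 0,"ry": 0,"rz": 0.524,"fingers": -1},
  {"x": -333,"y": -159,"z": -50,"rx": 0,"ry": 0,"rz": 0.524,"fingers": -1},
  {"x": -333,"y": -159,"z": -50,"rx": 0,"ry": 0,"rz": 0.524,"fingers": -1},
  {"x": -333,"y": -159,"z": -50,"rx": 0,"ry": 0,"rz": 0.524,"fingers": -1},
  {"x": -333,"y": -159,"z": -50,"rx": 0,"ry": 0,"rz": 0.524,"fingers": -1},
  {"x": -333,"y": -159,"z": -50,"rx": 0,"ry": 0,"rz": 0.524,"fingers": -1},
])

```text
time_s: 3.8
tool_pos: [0.4421, -0.3929, 0.2506]
tool_rot: [179.9, -0.1, 60.1]
force: [0.1, -0.1, -0.7]
grip_width: 0.0868
grasp_force: 0.0
```

Run:
```python
from snap import *
b=snap('w4');u=proj(b,np.array([.4763,-.331,.11]));print(u)
x,y=int(u[0])-75,max(0,int(u[1])-65)
cv2.imwrite('pics/w4c.png',cv2.resize(b['image'][y:y+140,x:x+150,::-1],None,fx=4,fy=4,interpolation=cv2.INTER_CUBIC));print(x,y)
```

```text
w4 3.85 [ 0.4419 -0.3929  0.2502] [ 1.7996e+02 -6.0000e-02  6.0130e+01] q [ -4.  13.  52.  89. -10.  83.  18.] F [-0.7  0.4  1. ] 0.0869 0.0
[272.28349322 107.55928176]
197 42
```

View pics/w4c.png

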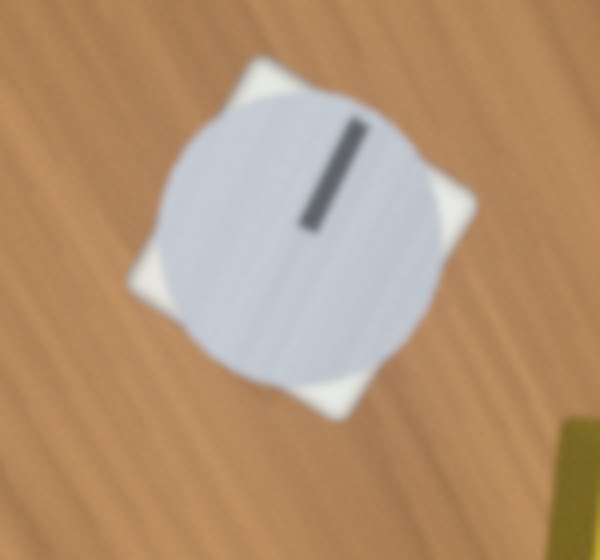

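Clear view of the jar: cap centre at crop (300,238), rib end at (360,123), shoulder corners at (262,57), (475,203), (342,418) and (130,283). A second wrist position will give its height.

Emit:
drive_tool([
  {"x": 20,"y": 60,"z": 30,"rx": 0,"ry": 0,"rz": 0,"fingers": -1},
  {"x": 20,"y": 60,"z": 30,"rx": 0,"ry": 0,"rz": 0,"fingers": -1},
  {"x": 20,"y": 60,"z": 30,"rx": 0,"ry": 0,"rz": 0,"fingers": -1},
])

```text
time_s: 4.22
tool_pos: [0.5027, -0.4063, 0.2189]
tool_rot: [-179.9, 0.1, 60.0]
force: [-0.3, -0.5, 0.5]
grip_width: 0.0867
grasp_force: 0.0
```

Run:
```python
from snap import *
np.set_printoptions(precision=4,suppress=True)
a=pickle.load(open('w4.pkl','rb'));b=snap('w5')
def cap(c,g):
    u=proj(c,g).astype(int);im=c['image'].astype(int);h=np.zeros(im.shape[:2],np.uint8)
    m=((im[...,2]-im[...,0])>2)&(im[...,2]>110);h[max(0,u[1]-70):min(235,u[1]+70),u[0]-70:u[0]+70]=255
    m=(m*h).astype(np.uint8);m=cv2.morphologyEx(m,cv2.MORPH_OPEN,np.ones((5,5)))
    cn=max(cv2.findContours(m,0,2)[0],key=cv2.contourArea)
    e=cv2.fitEllipse(cv2.convexHull(cn));return np.array(e[0]),e[1]
g=np.array([.4763,-.331,.11])
pa,ea=cap(a,g);pb,eb=cap(b,g);print(pa,ea,pb,eb)
X,r=tri((a,pa),(b,pb));print('cap',X,r,'diam',ea[0]/a['fx']*(a['R']@X+a['t'])[2]);print(plane(a,pa,.11),plane(b,pb,.11))
k=lambda x,y:(197+x/4-.4,42+y/4-.4)
Q=np.array([plane(a,k(*p),.076) for p in((262,57),(475,203),(342,418),(130,283))])
print(Q.mean(0),[ (np.linalg.norm(d),np.degrees(np.arctan2(d[1],d[0]))) for d in (Q[1]-Q[0],Q[2]-Q[1],Q[3]-Q[2],Q[0]-Q[3])])
d=plane(a,k(360,123),.112)-plane(a,k(310,228),.112);print('rib',np.degrees(np.arctan2(d[1],d[0])))
```

```text
w5 4.28 [ 0.5018 -0.4073  0.2202] [-179.97    0.05   59.94] q [ -1.  23.  50.  83. -17.  82.  19.] F [-1.4 -0.2 -0.2] 0.087 0.0
[271.6958 101.2067] (70.13916015625, 73.19119262695312) [200.9227 124.0803] (76.31238555908203, 79.73469543457031)
cap [ 0.4786 -0.3261  0.1075] 0.000121202898973184 diam 0.06345563423254288
[ 0.4786 -0.326   0.11  ] [ 0.479  -0.3263  0.11  ]
[ 0.4785 -0.3269  0.076 ] [(np.float64(0.061953013968231184), np.float64(-62.60458023768473)), (np.float64(0.06175701425064113), np.float64(-151.506333479361)), (np.float64(0.06278074311358173), np.float64(117.87612549469218)), (np.float64(0.06227341728357916), np.float64(27.724960260197317))]
rib 33.78117896786155
```

The jar is at (0.4787, -0.3263), cap top about 0.108 high and 63 mm across, yaw 27.9°. The rib is 5.9° ahead of the jar's x, as the text says. Approaching and grasping the cap.

Emit:
drive_tool([
  {"x": 58.6,"y": -60.5,"z": 30,"rx": 0,"ry": 0,"rz": 0,"fingers": -1},
  {"x": 58.6,"y": -60.5,"z": 60,"rx": 0,"ry": 0,"rz": 0,"fingers": -1},
  {"x": 58.6,"y": -60.5,"z": 75,"rx": 0,"ry": 0,"rz": 0,"fingers": -1},
  {"x": 58.6,"y": -60.5,"z": 75,"rx": 0,"ry": 0,"rz": 0,"fingers": -1},
])

```text
time_s: 4.78
tool_pos: [0.4787, -0.3272, 0.1456]
tool_rot: [179.9, -0.0, 59.9]
force: [0.1, 0.3, 0.1]
grip_width: 0.087
grasp_force: 0.0
```

```bash
python3 -c "
from cell import sensors as s
for i in range(1):
  o=s.get_obs();print(o['tool_pos'],o['tool_rot'])"
```

```text
[ 0.47874029 -0.32722711  0.14558056] [ 1.79941734e+02 -2.08192511e-02  5.98574884e+01]
```

Emit:
drive_tool([
  {"x": 0.8,"y": -0.4,"z": 30,"rx": 0,"ry": 0,"rz": 0,"fingers": -1},
  {"x": 0.8,"y": -0.4,"z": 55,"rx": 0,"ry": 0,"rz": 0,"fingers": -1},
  {"x": 0.8,"y": -0.4,"z": 55,"rx": 0,"ry": 0,"rz": 0,"fingers": -1},
  {"x": 0.8,"y": -0.4,"z": 55,"rx": 0,"ry": 0,"rz": 0,"fingers": 1},
  {"x": 0.8,"y": -0.4,"z": 55,"rx": 0,"ry": 0,"rz": 0,"fingers": 1},
  {"x": 0.8,"y": -0.4,"z": 55,"rx": 0,"ry": 0,"rz": 0,"fingers": 1},
  {"x": 0.8,"y": -0.4,"z": 55,"rx": 0,"ry": 0,"rz": 0,"fingers": 1},
  {"x": 0.8,"y": -0.4,"z": 55,"rx": 0,"ry": 0,"rz": 0,"fingers": 1},
], force=40)

```text
time_s: 5.78
tool_pos: [0.4794, -0.3254, 0.09]
tool_rot: [180.0, -0.0, 59.9]
force: [0.5, 1.2, -0.1]
grip_width: 0.0448
grasp_force: 0.0
```

Run:
```python
from snap import *
from snap import snap
s=snap('s6','scene');w=snap('w6');t=snap('t6','top')
r=lambda im,x,y,w,h,k:cv2.resize(im[y:y+h,x:x+w,::-1],(int(w*k),int(h*k)))
cv2.imwrite('pics/m6.png',np.hstack([r(s['image'],200,80,120,120,3.33),np.vstack([r(w['image'],0,0,560,420,.476),r(t['image'],330,190,133,100,2)])]))
print(proj(s,np.array([.4787,-.3263,.1])))
```

```text
s6 5.83 [ 0.4794 -0.3253  0.0899] [ 1.800e+02 -1.000e-02  5.993e+01] q [-10.  19.  49. 102. -15.  66.  14.] F [-0.1  0.8  0.4] 0.0408 0.0
w6 5.88 [ 0.4793 -0.3253  0.0899] [-1.800e+02 -1.000e-02  5.993e+01] q [-10.  19.  49. 102. -15.  66.  14.] F [-0.1  0.4 -1.1] 0.0368 0.0
t6 5.92 [ 0.4793 -0.3254  0.0898] [-1.7999e+02 -1.0000e-02  5.9920e+01] q [-10.  19.  49. 102. -15.  66.  14.] F [ 0.5 -0.1  0.3] 0.0329 0.0
[256.91085265 146.83346152]
```

View pics/m6.png

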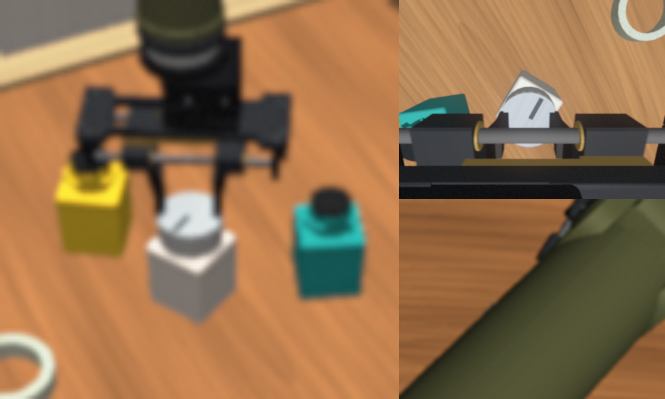

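The picture shows the white jar with the fingers at its cap, but the fingers are closing past 64 mm without contact. They must be behind it or above it. I'll check by numbers whether the cap is still where it was, and where the fingertips are.

Run:
```python
from h import *
np.set_printoptions(precision=4,suppress=True,linewidth=250)
from cell import sensors
o=sensors.get_obs();print(o['grip_width'],o['grasp_force'],o['tool_pos'])
w=pickle.load(open('w6.pkl','rb'));s=pickle.load(open('s6.pkl','rb'));s0=pickle.load(open('scene0.pkl','rb'))
print('proj TCP w,s',proj(w,np.array([.4793,-.3253,.0899])),proj(s,np.array([.4793,-.3253,.0899])))
print('cap top in w',proj(w,np.array([.4787,-.3262,.11])))
for n,c,(x,y,W,H) in(('w',w,(180,130,180,180)),('s',s,(235,125,45,45)),('s0',s0,(235,125,45,45))):
    im=c['image'].astype(int);m=(((im[...,2]-im[...,0])>2)&(im[...,2]>140)).astype(np.uint8)
    k=np.zeros_like(m);k[y:y+H,x:x+W]=m[y:y+H,x:x+W]
    cn=max(cv2.findContours(k,0,2)[0],key=cv2.contourArea);e=cv2.fitEllipse(cv2.convexHull(cn));print(n,e,cv2.boundingRect(cn))
    print(plane(c,e[0],.11))
# dark (finger) mask outline rows in wrist
d=(w['image'].max(2)<60)
for r in range(220,330,10): 
    z=np.flatnonzero(np.diff(d[r].astype(int)));print(r,z[(z>150)&(z<420)])
ds=(s['image'].max(2)<60)
for r in range(118,160,3):
    z=np.flatnonzero(np.diff(ds[r].astype(int)));print(r,z[(z>235)&(z<280)])
```

```text
0.03290419107330744 0.0 [ 0.4793 -0.3254  0.0898]
proj TCP w,s [273.89   237.1714] [256.9844 149.4313]
cap top in w [273.8318 253.1104]
w ((273.1158447265625, 237.8098907470703), (89.9554214477539, 113.99163055419922), 89.36109161376953) (216, 193, 115, 77)
[ 0.4826 -0.3187  0.11  ]
s ((256.82879638671875, 144.87432861328125), (12.538614273071289, 18.04677963256836), 89.62440490722656) (248, 139, 18, 13)
[ 0.4795 -0.3245  0.11  ]
s0 ((256.7851867675781, 144.97293090820312), (12.326739311218262, 18.15152359008789), 92.1338119506836) (248, 139, 18, 13)
[ 0.4798 -0.3241  0.11  ]
220 []
230 []
240 [212 216 217 219 327 328 329 332 333 334]
250 [174 207 220 221 226 325 339 371]
260 [162 198 227 318 347 384]
270 [158 197 198 388]
280 [152 156 390 393]
290 [153 155 391 393]
300 []
310 [155 156 176 202 215 219 327 331 344 370]
320 [156 202 215 217 328 330 343 390]
118 [237]
121 [250]
124 [266 272]
127 [236 243 265 271]
130 [238 247 264 272]
133 [244 247 264 266]
136 [245 248 264 266]
139 [246 248 264 265]
142 [247 248 264 265]
145 []
148 []
151 []
154 []
157 []
```

Run:
```python
from snap import *
np.set_printoptions(precision=4,suppress=True,linewidth=250)
for n in ('w7','w8'):
    w=snap(n);d=(w['image'].max(2)<60)
    for r in (240,250,260):
        z=np.flatnonzero(np.diff(d[r].astype(int)));print(r,z[(z>150)&(z<420)])
from cell import sensors;o=sensors.get_obs();print(o['grip_width'],o['grasp_force'])
a=pickle.load(open('w6.pkl','rb'))['image'].astype(int);print(np.abs(a-w['image']).max(2)[:330].max(), np.abs(a-w['image']).max(2).mean())
```

```text
w7 5.97 [ 0.4793 -0.3254  0.0898] [-180.     -0.01   59.93] q [-10.  19.  49. 102. -15.  66.  14.] F [-0.4  0.5  0. ] 0.029 0.0
240 [220 223 225 227 318 320 321 323 324 325]
250 [189 216 223 316 317 322 329 356 369 370]
260 [179 208 229 231 232 234 235 312 313 315 317 318 337 368]
w8 6.03 [ 0.4793 -0.3254  0.0898] [-180.     -0.     59.92] q [-10.  19.  49. 102. -15.  66.  14.] F [ 0.5  1.1 -0.7] 0.0247 0.0
240 [225 228]
250 [196 221 228 319 325 349]
260 [187 213 229 230 234 235 236 311 314 315 316 317 333 359]
0.024734945982947423 0.0
185 9.099931972789115
```

Run:
```python
from snap import *
s=snap('s9','scene');w=pickle.load(open('w8.pkl','rb'));o=np.array([.4793,-.3254,.0898])
u=np.array([np.cos(np.radians(-30)),np.sin(np.radians(-30)),0])
cr=lambda c,x,y,W,H,k:cv2.resize(c['image'][y:y+H,x:x+W,::-1],None,fx=k,fy=k,interpolation=cv2.INTER_CUBIC)
a=cr(s,227,110,60,50,6.6666);b=a.copy()
for h in(-.008,.011,.04):
  for g in (-.032,.032,0): 
    p=(proj(s,o+u*g+[0,0,h])-[227,110])*6.6666;cv2.circle(b,(int(p[0]),int(p[1])),4,(0,0,255),1)
v=cr(w,140,170,266,200,1.5037)
v2=v.copy()
for g in(-.032,.032,0):
    for h in (-.008,.011,.04):
        p=(proj(w,o+u*g+[0,0,h])-[140,170])*1.5;cv2.circle(v2,(int(p[0]),int(p[1])),4,(0,0,255),1)
H=min(a.shape[0],333)
cv2.imwrite('pics/m9.png',np.vstack([np.hstack([a[:H,:400],b[:H,:400]]),np.hstack([v[:260,:400],v2[:260,:400]])]))
```

```text
s9 6.08 [ 0.4793 -0.3254  0.0898] [-180.     -0.     59.92] q [-10.  19.  49. 102. -15.  66.  14.] F [-0.2  0.1 -0.5] 0.021 0.0
```

View pics/m9.png

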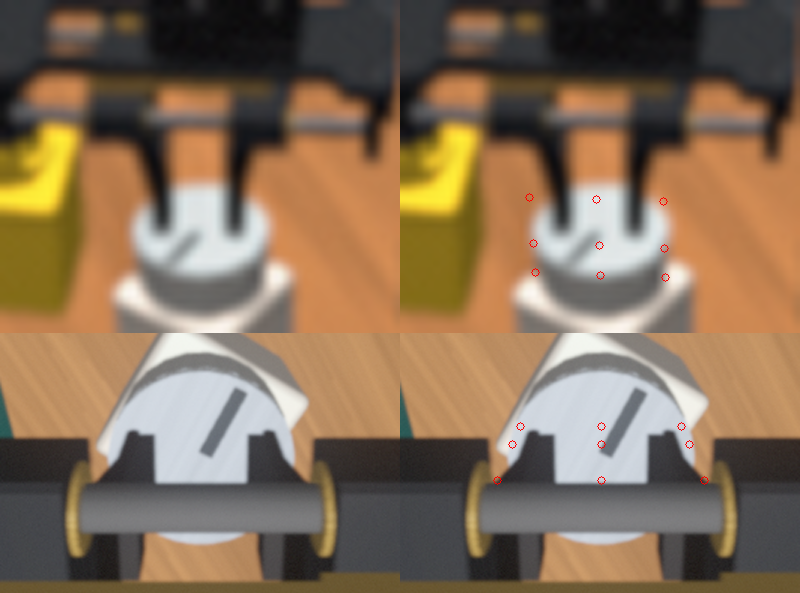

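The enlarged view settles it: the fingertips (crop (165,235) and (237,235)) sit just on top of the cap. Both the scene view and the fingers' apparent gap in the wrist view put the real tips about 19 mm behind the reported TCP, not 8 mm ahead. I'll open and go down about 26 mm further.

Emit:
drive_tool([
  {"x": 0,"y": 0,"z": -8,"rx": 0,"ry": 0,"rz": 0,"fingers": -1},
  {"x": 0,"y": 0,"z": -8,"rx": 0,"ry": 0,"rz": 0,"fingers": -1},
  {"x": 0,"y": 0,"z": -8,"rx": 0,"ry": 0,"rz": 0,"fingers": -1},
  {"x": 0,"y": 0,"z": -8,"rx": 0,"ry": 0,"rz": 0,"fingers": -1},
  {"x": 0,"y": 0,"z": -8,"rx": 0,"ry": 0,"rz": 0,"fingers": -1},
  {"x": 0,"y": 0,"z": -8,"rx": 0,"ry": 0,"rz": 0,"fingers": -1},
  {"x": 0,"y": 0,"z": -8,"rx": 0,"ry": 0,"rz": 0,"fingers": -1},
  {"x": 0,"y": 0,"z": -8,"rx": 0,"ry": 0,"rz": 0,"fingers": -1},
  {"x": 0,"y": 0,"z": 8,"rx": 0,"ry": 0,"rz": 0,"fingers": -1},
  {"x": 0,"y": 0,"z": 16,"rx": 0,"ry": 0,"rz": 0,"fingers": -1},
  {"x": 0,"y": 0,"z": 16,"rx": 0,"ry": 0,"rz": 0,"fingers": -1},
])

```text
time_s: 7.45
tool_pos: [0.4784, -0.3249, 0.0725]
tool_rot: [-179.9, 0.0, 59.9]
force: [0.3, -0.8, -0.1]
grip_width: 0.087
grasp_force: 0.0
```

Run:
```python
from snap import *
np.set_printoptions(precision=4,suppress=True,linewidth=250)
w=snap('w10');d=(w['image'].max(2)<60)
for r in (234,237,240,243,246,250,260):
        z=np.flatnonzero(np.diff(d[r].astype(int)));print(r,z[(z>130)&(z<420)])
s=snap('s10','scene');ds=(s['image'].max(2)<60);u=proj(s,np.array([.4793,-.3254,.11]));print(u)
for r in range(130,166,3):
    z=np.flatnonzero(np.diff(ds[r].astype(int)));print(r,z[(z>232)&(z<282)])
```

```text
w10 7.5 [ 0.4789 -0.3253  0.0732] [-179.93    0.02   59.91] q [ -9.  20.  49. 103. -16.  64.  15.] F [ 0.3  0.8 -0. ] 0.0872 0.0
234 []
237 [164 171 374 381]
240 [162 182 364 383]
243 [159 182 364 386]
246 [157 182 363 388]
250 [154 182 363 392]
260 [140 183 362 403]
s10 7.55 [ 0.4792 -0.3255  0.0737] [-179.99    0.01   59.92] q [ -9.  20.  49. 103. -16.  64.  15.] F [-0.1 -0.4  0.4] 0.087 0.0
[256.7514 144.6932]
130 [237 272 274 276 279 281]
133 [241 271 278 281]
136 [237 241 271 274 281]
139 [238 242 271 273]
142 [240 242 271 272]
145 [240 242 271 272]
148 []
151 []
154 []
157 []
160 []
163 []
```

Emit:
drive_tool([
  {"x": 0,"y": 0,"z": 9.5,"rx": 0,"ry": 0,"rz": 0,"fingers": -1},
  {"x": 0,"y": 0,"z": 9.5,"rx": 0,"ry": 0,"rz": 0,"fingers": -1},
  {"x": 0,"y": 0,"z": 9.5,"rx": 0,"ry": 0,"rz": 0,"fingers": 1},
  {"x": 0,"y": 0,"z": 9.5,"rx": 0,"ry": 0,"rz": 0,"fingers": 1},
  {"x": 0,"y": 0,"z": 9.5,"rx": 0,"ry": 0,"rz": 0,"fingers": 1},
  {"x": 0,"y": 0,"z": 9.5,"rx": 0,"ry": 0,"rz": 0,"fingers": 1},
  {"x": 0,"y": 0,"z": 9.5,"rx": 0,"ry": 0,"rz": 0,"fingers": 1},
], force=40)

```text
time_s: 8.43
tool_pos: [0.4793, -0.3255, 0.0645]
tool_rot: [180.0, -0.0, 59.9]
force: [-0.3, 1.5, 0.3]
grip_width: 0.0628
grasp_force: 40.0
```

Emit:
drive_tool([
  {"x": 0,"y": 0,"z": -25,"rx": 0,"ry": 0,"rz": 0,"fingers": 1},
  {"x": 0,"y": 0,"z": -60,"rx": 0,"ry": 0,"rz": 0,"fingers": 1},
  {"x": 0,"y": 0,"z": -112,"rx": 0,"ry": 0,"rz": 0,"fingers": 1},
  {"x": 30,"y": -4,"z": -112,"rx": 0,"ry": 0,"rz": 0.02,"fingers": 1},
  {"x": 80,"y": -10,"z": -112,"rx": 0,"ry": 0,"rz": 0.05,"fingers": 1},
  {"x": 135,"y": -16,"z": -112,"rx": 0,"ry": 0,"rz": 0.09,"fingers": 1},
  {"x": 190,"y": -22,"z": -112,"rx": 0,"ry": 0,"rz": 0.13,"fingers": 1},
  {"x": 245,"y": -28,"z": -112,"rx": 0,"ry": 0,"rz": 0.17,"fingers": 1},
  {"x": 300,"y": -35,"z": -112,"rx": 0,"ry": 0,"rz": 0.2,"fingers": 1},
  {"x": 340,"y": -39,"z": -112,"rx": 0,"ry": 0,"rz": 0.213,"fingers": 1},
  {"x": 360,"y": -41.5,"z": -112,"rx": 0,"ry": 0,"rz": 0.213,"fingers": 1},
  {"x": 360,"y": -41.5,"z": -112,"rx": 0,"ry": 0,"rz": 0.213,"fingers": 1},
  {"x": 360,"y": -41.5,"z": -112,"rx": 0,"ry": 0,"rz": 0.213,"fingers": 1},
])

```text
time_s: 10.05
tool_pos: [0.623, 0.0034, 0.1762]
tool_rot: [180.0, 0.1, 47.5]
force: [0.0, -0.9, -5.0]
grip_width: 0.0631
grasp_force: 40.0
```

Run:
```python
from snap import *
np.set_printoptions(precision=4,suppress=True,linewidth=250)
w=snap('w11');w9=pickle.load(open('w4.pkl','rb'))
def body(c,lim):
    im=c['image'].astype(int)
    hsv=cv2.cvtColor(c['image'],cv2.COLOR_RGB2HSV)
    m=((im.min(2)>170)&(hsv[...,1]<25)).astype(np.uint8);m[lim:]=0;return m
m=body(w,235);n,l,st,ce=cv2.connectedComponentsWithStats(m)
for i in range(1,n):
    if st[i,4]>40: print(st[i],ce[i])
b=m.copy();ys,xs=np.nonzero(b)
hull=cv2.convexHull(np.c_[xs,ys].astype(np.float32));ap=cv2.approxPolyDP(hull,4,True)[:,0]
print(ap)
from scipy.spatial.transform import Rotation as R
for p,q in zip(ap,np.roll(ap,-1,0)):
    d=plane(w,q,.187)-plane(w,p,.187);print(p,q,np.linalg.norm(d),np.degrees(np.arctan2(d[1],d[0])))
```

```text
w11 10.1 [0.6231 0.0034 0.1765] [179.97   0.07  47.48] q [-37.  19.  42.  90. -13.  76. -35.] F [ 0.5 -0.4 -6.2] 0.0634 40.0
[229 171  76  39 931] [259.9216 187.7304]
[311 203  42  32 431] [334.8654 223.109 ]
[ 218  211  111   24 1724] [270.3428 224.2309]
[[352. 232.]
 [218. 234.]
 [189. 225.]
 [216. 186.]
 [258. 171.]]
[352. 232.] [218. 234.] 0.07208400399244509 138.39769383602268
[218. 234.] [189. 225.] 0.01612015890115568 118.9782592827256
[189. 225.] [216. 186.] 0.026297713574704448 11.822563834232838
[216. 186.] [258. 171.] 0.023243101705749277 -22.679535115332794
[258. 171.] [352. 232.] 0.06016842371690009 -76.02899942530959
```

Run:
```python
from snap import *
np.set_printoptions(precision=4,suppress=True,linewidth=250)
w=pickle.load(open('w11.pkl','rb'))
g=w['image'].astype(np.float32)
g=(g.min(2)-0.5*(g.max(2)-g.min(2)))  # whiteness
def edge(p,q,side,z):
    p,q=np.array(p,float),np.array(q,float);t=(q-p)/np.linalg.norm(q-p);n=np.array([t[1],-t[0]])*side
    pts=[]
    for s in np.linspace(.1,.9,25):
        c=p+(q-p)*s;k=np.arange(-6,6.01,.25);xy=c+k[:,None]*n
        v=cv2.remap(g,xy[:,:1].astype(np.float32),xy[:,1:].astype(np.float32),1)[:,0]
        d=np.gradient(cv2.GaussianBlur(v[:,None],(1,9),0)[:,0]);i=np.argmin(d)
        if d[i]<-2: pts.append(plane(w,xy[i],z)[:2])
    pts=np.array(pts);m=np.median(pts,0)
    for _ in range(3):
        vx,vy,x,y=cv2.fitLine(pts.astype(np.float32),cv2.DIST_HUBER,0,.0005,.001).ravel()
    r=(pts-[x,y])@[-vy,vx];print(len(pts),'ang',np.degrees(np.arctan2(vy,vx)),'rms',np.std(r),'pt',x,y);return np.array([x,y]),np.array([vx,vy])
z=.076+.1762-.0645
a,u=edge((258,171),(345,229),1,z)
b,v=edge((258,171),(216,186),-1,z)
b2,v2=edge((258,171),(190,215),-1,z)
im=w['image']
for y in range(165,236,6): 
    r=g[y];i=np.flatnonzero(r>130);i=i[(i>150)&(i<400)];print(y,i.min() if len(i) else None,i.max() if len(i) else None)
```

```text
25 ang -74.57643 rms 0.00017115950790560453 pt 0.6522287 0.012708045
11 ang 11.33186 rms 0.0002237543594770366 pt 0.6385991 0.04118035
14 ang -12.550928 rms 0.0016205660697112972 pt 0.6239129 0.042611413
165 None None
171 250 262
177 246 344
183 212 341
189 209 337
195 205 301
201 202 312
207 198 321
213 195 331
219 191 341
225 188 350
231 184 353
```

Emit:
drive_tool([
  {"x": 3.5,"y": -1.8,"z": 0,"rx": 0,"ry": 0,"rz": -0.004,"fingers": 1},
  {"x": 3.5,"y": -1.8,"z": 15,"rx": 0,"ry": 0,"rz": -0.004,"fingers": 1},
  {"x": 3.5,"y": -1.8,"z": 30,"rx": 0,"ry": 0,"rz": -0.004,"fingers": 1},
  {"x": 3.5,"y": -1.8,"z": 42,"rx": 0,"ry": 0,"rz": -0.004,"fingers": 1},
  {"x": 3.5,"y": -1.8,"z": 50,"rx": 0,"ry": 0,"rz": -0.004,"fingers": 1},
  {"x": 3.5,"y": -1.8,"z": 60,"rx": 0,"ry": 0,"rz": -0.004,"fingers": 1},
])

```text
time_s: 10.85
tool_pos: [0.6268, 0.0069, 0.12]
tool_rot: [179.7, -0.0, 47.8]
force: [3.9, -0.4, -12.3]
grip_width: 0.0634
grasp_force: 40.0
```

Emit:
drive_tool([
  {"x": 0,"y": 0,"z": 0,"rx": 0,"ry": 0,"rz": 0,"fingers": 1},
  {"x": 0,"y": 0,"z": 0,"rx": 0,"ry": 0,"rz": 0,"fingers": 1},
])

```text
time_s: 11.1
tool_pos: [0.6257, 0.0094, 0.1167]
tool_rot: [179.9, 0.0, 47.9]
force: [0.7, -3.7, -3.9]
grip_width: 0.0635
grasp_force: 40.0
```

Emit:
drive_tool([
  {"x": -2,"y": 1.1,"z": 0,"rx": 0,"ry": 0,"rz": 0,"fingers": 1},
  {"x": -2,"y": 1.1,"z": 10,"rx": 0,"ry": 0,"rz": 0,"fingers": 1},
  {"x": -2,"y": 1.1,"z": 20,"rx": 0,"ry": 0,"rz": 0,"fingers": 1},
  {"x": -2,"y": 1.1,"z": 29,"rx": 0,"ry": 0,"rz": 0,"fingers": 1},
  {"x": -2,"y": 1.1,"z": 34,"rx": 0,"ry": 0,"rz": 0,"fingers": 1},
  {"x": -2,"y": 1.1,"z": 34,"rx": 0,"ry": 0,"rz": 0,"fingers": 1},
])

```text
time_s: 11.85
tool_pos: [0.6238, 0.0087, 0.0814]
tool_rot: [-179.9, 0.0, 47.9]
force: [-0.0, -1.1, -6.3]
grip_width: 0.0634
grasp_force: 40.0
```

Emit:
drive_tool([
  {"x": 0,"y": 0,"z": 3,"rx": 0,"ry": 0,"rz": 0,"fingers": 1},
  {"x": 0,"y": 0,"z": 5,"rx": 0,"ry": 0,"rz": 0,"fingers": 1},
  {"x": 0,"y": 0,"z": 5,"rx": 0,"ry": 0,"rz": 0,"fingers": 1},
])

```text
time_s: 12.22
tool_pos: [0.6249, 0.0091, 0.0778]
tool_rot: [180.0, -0.1, 48.0]
force: [1.2, -0.3, -2.5]
grip_width: 0.0632
grasp_force: 40.0
```

The jar is on the board between the jaws. Releasing it, rising, and moving to hover over the handle.

Emit:
drive_tool([
  {"x": 0,"y": 0,"z": 0,"rx": 0,"ry": 0,"rz": 0,"fingers": -1},
  {"x": 0,"y": 0,"z": 0,"rx": 0,"ry": 0,"rz": 0,"fingers": -1},
  {"x": 0,"y": 0,"z": 0,"rx": 0,"ry": 0,"rz": 0,"fingers": -1},
  {"x": 0,"y": 0,"z": 0,"rx": 0,"ry": 0,"rz": 0,"fingers": -1},
  {"x": 0,"y": 0,"z": -30,"rx": 0,"ry": 0,"rz": 0,"fingers": -1},
  {"x": 0,"y": 0,"z": -70,"rx": 0,"ry": 0,"rz": 0,"fingers": -1},
  {"x": -40,"y": -24,"z": -95,"rx": 0,"ry": 0,"rz": 0.18,"fingers": -1},
  {"x": -80,"y": -48,"z": -95,"rx": 0,"ry": 0,"rz": 0.36,"fingers": -1},
  {"x": -115.3,"y": -70.2,"z": -95,"rx": 0,"ry": 0,"rz": 0.5,"fingers": -1},
  {"x": -115.3,"y": -70.2,"z": -95,"rx": 0,"ry": 0,"rz": 0.564,"fingers": -1},
  {"x": -115.3,"y": -70.2,"z": -95,"rx": 0,"ry": 0,"rz": 0.564,"fingers": -1},
])

```text
time_s: 13.6
tool_pos: [0.4949, -0.0299, 0.1728]
tool_rot: [-179.9, -0.1, 15.7]
force: [0.1, 0.1, 1.0]
grip_width: 0.0871
grasp_force: 0.0
```

```bash
cat > chk.py <<'E'
from snap import *
import sys
np.set_printoptions(precision=4,suppress=True,linewidth=250)
O=np.array([.635,.0097]);U=np.array([.9627,.2706]);N=np.array([-.2706,.9627])
def cap(c,g,lim=420):
    u=proj(c,g).astype(int);im=c['image'].astype(int);h=np.zeros(im.shape[:2],np.uint8)
    r=int(1.4*.032*c['fx']/(c['R']@g+c['t'])[2])
    m=((im[...,2]-im[...,0])>2)&(im[...,2]>140);h[max(0,u[1]-r):min(lim,u[1]+r),max(0,u[0]-r):u[0]+r]=1
    m=cv2.morphologyEx((m*h).astype(np.uint8),cv2.MORPH_OPEN,np.ones((3,3)))
    e=cv2.fitEllipse(cv2.convexHull(max(cv2.findContours(m,0,2)[0],key=cv2.contourArea)));return np.array(e[0]),e[1]
def rep(n,X):
    d=X[:2]-O;print(n,X,'brace x,y mm',d@U*1e3,d@N*1e3)
E
python3 - <<'E'
from chk import *
w=snap('w12');t=snap('t12','top');s=snap('s12','scene')
g=np.array([.6234,.0065,.122])
P={}
for n,c in (('w',w),('s',s),('t',t)):
    try: P[n]=cap(c,g,235 if n=='w' else 420);print(n,P[n]);rep(n,plane(c,P[n][0],.122))
    except Exception as e: print(n,e)
if 'w' in P: X,r=tri((w,P['w'][0]),(s,P['s'][0]));rep('tri w/s',X)
E
```

```text
w12 13.65 [ 0.4952 -0.03    0.1727] [-179.97   -0.05   15.71] q [-47.  -1.  48. 108.   1.  73. -74.] F [ 0.3 -0.   0.7] 0.0874 0.0
t12 13.7 [ 0.4953 -0.03    0.1725] [179.99  -0.02  15.71] q [-47.  -1.  48. 108.   1.  73. -74.] F [ 0.7 -0.2 -0.3] 0.0869 0.0
s12 13.75 [ 0.4953 -0.0301  0.1724] [179.97   0.    15.69] q [-47.  -1.  48. 108.   1.  73. -74.] F [ 0.2 -0.  -0. ] 0.087 0.0
w (array([270.6053,   0.4707]), (102.8876724243164, 114.31517028808594))
w [0.6231 0.0092 0.122 ] brace x,y mm -11.593142168169582 2.751638361961428
s (array([261.2404, 235.4398]), (20.27581787109375, 23.83123779296875))
s [0.6242 0.0106 0.122 ] brace x,y mm -10.163686895502957 3.820819467396256
t max() iterable argument is empty
tri w/s [0.6236 0.0093 0.12  ] brace x,y mm -11.070541553481736 2.7477073834872283
```

Emit:
drive_tool([
  {"x": 0,"y": 0,"z": 50,"rx": 0,"ry": 0,"rz": 0,"fingers": -1},
  {"x": 0,"y": 0,"z": 100,"rx": 0,"ry": 0,"rz": 0,"fingers": -0.5},
  {"x": 0,"y": 0,"z": 136,"rx": 0,"ry": 0,"rz": 0,"fingers": -0.2},
  {"x": 0,"y": 0,"z": 136,"rx": 0,"ry": 0,"rz": 0,"fingers": 1},
  {"x": 0,"y": 0,"z": 136,"rx": 0,"ry": 0,"rz": 0,"fingers": 1},
  {"x": 0,"y": 0,"z": 136,"rx": 0,"ry": 0,"rz": 0,"fingers": 1},
  {"x": 0,"y": 0,"z": 136,"rx": 0,"ry": 0,"rz": 0,"fingers": 1},
  {"x": 0,"y": 0,"z": 136,"rx": 0,"ry": 0,"rz": 0,"fingers": 1},
  {"x": 0,"y": 0,"z": 136,"rx": 0,"ry": 0,"rz": 0,"fingers": 1},
], force=40)

```text
time_s: 14.88
tool_pos: [0.4959, -0.0311, 0.0371]
tool_rot: [179.9, -0.1, 15.6]
force: [0.6, -3.7, 4.0]
grip_width: 0.0241
grasp_force: 40.0
```

Emit:
drive_tool([
  {"x": 4,"y": 0,"z": 0,"rx": 0,"ry": 0,"rz": 0,"fingers": 1},
  {"x": 8,"y": 0,"z": 0,"rx": 0,"ry": 0,"rz": 0,"fingers": 1},
  {"x": 12,"y": 0,"z": 0,"rx": 0,"ry": 0,"rz": 0,"fingers": 1},
  {"x": 16,"y": 0,"z": 0,"rx": 0,"ry": 0,"rz": 0,"fingers": 1},
  {"x": 20,"y": 0,"z": 0,"rx": 0,"ry": 0,"rz": 0,"fingers": 1},
  {"x": 24,"y": 0,"z": 0,"rx": 0,"ry": 0,"rz": 0,"fingers": 1},
  {"x": 24,"y": 0,"z": 0,"rx": 0,"ry": 0,"rz": 0,"fingers": 1},
])

```text
time_s: 15.75
tool_pos: [0.5146, -0.0256, 0.037]
tool_rot: [-179.9, 0.4, 15.6]
force: [-11.9, -4.1, 16.7]
grip_width: 0.0238
grasp_force: 40.0
```

Emit:
drive_tool([
  {"x": 3,"y": 0,"z": -1,"rx": 0,"ry": 0,"rz": 0,"fingers": 1},
  {"x": 6,"y": 0,"z": -1,"rx": 0,"ry": 0,"rz": 0,"fingers": 1},
  {"x": 9,"y": 0,"z": -1,"rx": 0,"ry": 0,"rz": 0,"fingers": 1},
  {"x": 11,"y": 0,"z": -1,"rx": 0,"ry": 0,"rz": 0,"fingers": 1},
  {"x": 11,"y": 0,"z": -1,"rx": 0,"ry": 0,"rz": 0,"fingers": 1},
])

```text
time_s: 16.38
tool_pos: [0.5239, -0.023, 0.037]
tool_rot: [-179.9, 0.6, 15.6]
force: [-12.6, -5.2, 12.5]
grip_width: 0.0238
grasp_force: 40.0
```

Emit:
drive_tool([
  {"x": 2,"y": 0,"z": 0,"rx": 0,"ry": 0,"rz": 0,"fingers": 1},
  {"x": 4,"y": 0,"z": 0,"rx": 0,"ry": 0,"rz": 0,"fingers": 1},
  {"x": 5,"y": 0,"z": 0,"rx": 0,"ry": 0,"rz": 0,"fingers": 1},
  {"x": 5,"y": 0,"z": 0,"rx": 0,"ry": 0,"rz": 0,"fingers": 1},
])

```text
time_s: 16.88
tool_pos: [0.5238, -0.0229, 0.0369]
tool_rot: [-179.8, 1.1, 15.5]
force: [-24.5, -6.6, 25.9]
grip_width: 0.0238
grasp_force: 40.0
```

Run:
```python
from chk import *
s=snap('s13','scene');t=snap('t13','top');g=np.array([.635,.0097,.122])
p=cap(s,g);print(p);rep('s',plane(s,p[0],.122))
from chk import pickle
for n in ('s12',):
    c=pickle.load(open(n+'.pkl','rb'));q=cap(c,np.array([.6236,.0093,.122]));print(q)
cv2.imwrite('pics/s13c.png',cv2.resize(s['image'][190:290,210:330,::-1],None,fx=6,fy=6,interpolation=cv2.INTER_CUBIC))
# shoulder/body corners in scene: white mask
im=s['image'].astype(int);m=((im.min(2)>175)&((im[...,2]-im[...,0])<=3)).astype(np.uint8);k=np.zeros_like(m);k[205:290,225:300]=m[205:290,225:300]
ys,xs=np.nonzero(k);h=cv2.approxPolyDP(cv2.convexHull(np.c_[xs,ys].astype(np.float32)),2,True)[:,0];print(h)
for a in h: rep('c',plane(s,a,.088))
```

```text
s13 16.93 [ 0.5238 -0.0229  0.0368] [-179.76    1.14   15.52] q [-42.  16.  47. 112. -13.  60. -63.] F [-24.5  -5.6  26.4] 0.0234 40.0
t13 16.98 [ 0.5238 -0.0229  0.0369] [-179.76    1.13   15.53] q [-42.  16.  47. 112. -13.  60. -63.] F [-25.4  -6.9  26.3] 0.0235 40.0
(array([258.0844, 237.7686]), (20.24860954284668, 24.55724334716797))
s [0.6346 0.0136 0.122 ] brace x,y mm 0.6346950409666323 3.832944852741248
(array([261.2404, 235.4398]), (20.27581787109375, 23.83123779296875))
[[296. 248.]
 [284. 257.]
 [257. 258.]
 [243. 242.]
 [247. 232.]
 [252. 228.]
 [275. 228.]]
c [0.5507 0.066  0.088 ] brace x,y mm -65.92610239418096 77.00773876722594
c [0.5917 0.0762 0.088 ] brace x,y mm -23.72190784196349 75.77563862642741
c [0.6549 0.0475 0.088 ] brace x,y mm 29.422574215962822 30.96896037971742
c [ 0.6669 -0.0143  0.088 ] brace x,y mm 24.19392583659927 -31.715985169375163
c [ 0.644  -0.0393  0.088 ] brace x,y mm -4.642159596705268 -49.617698446799686
c [ 0.6263 -0.0454  0.088 ] brace x,y mm -23.339981986162105 -50.70530380160237
c [ 0.5703 -0.017   0.088 ] brace x,y mm -69.54746168252352 -8.210023227840788
```

Emit:
drive_tool([
  {"x": 1,"y": 0,"z": -3,"rx": 0,"ry": 0,"rz": 0,"fingers": 1},
  {"x": 2,"y": 0,"z": -4,"rx": 0,"ry": 0,"rz": 0,"fingers": 1},
  {"x": 3,"y": 0,"z": -4,"rx": 0,"ry": 0,"rz": 0,"fingers": 1},
  {"x": 3,"y": 0,"z": -4,"rx": 0,"ry": 0,"rz": 0,"fingers": 1},
])

```text
time_s: 17.48
tool_pos: [0.5238, -0.023, 0.0371]
tool_rot: [-179.8, 1.4, 15.5]
force: [-21.6, -8.3, 1.5]
grip_width: 0.024
grasp_force: 40.0
```

Run:
```python
from chk import *
s=snap('s14','scene');t=snap('t14','top');g=np.array([.635,.0097,.122])
p=cap(s,g);print(p);rep('s',plane(s,p[0],.122))
im=t['image'].astype(int);x,y=map(int,proj(t,np.array([.635,.0097,.1])));print(x,y,im[y-30:y+31:6,x-30:x+31:6].sum(2)//3)
```

```text
s14 17.52 [ 0.5237 -0.023   0.037 ] [-179.84    1.44   15.48] q [-42.  16.  47. 111. -13.  60. -64.] F [-21.7  -9.4   2.1] 0.0236 40.0
t14 17.57 [ 0.5238 -0.023   0.037 ] [-179.84    1.43   15.48] q [-42.  16.  47. 111. -13.  60. -64.] F [-21.1  -8.8   3. ] 0.0234 40.0
(array([257.9998, 237.7115]), (20.160873413085938, 24.39813804626465))
s [0.6347 0.0133 0.122 ] brace x,y mm 0.6771295684615211 3.551076623909039
245 166 [[102 100  93  77  98  99 105 106 108 107 107]
 [100 100  70  69  52  60  93 106 106 106 108]
 [104  79  73  58  72  70  68  64  58  55  55]
 [106  71  73  52  80  78  76  74  72  68  71]
 [108  73  72  89  90  87  84  82  79  74  73]
 [ 83  77  55  70  68  67  72  91  67  73  60]
 [ 85  84  57  65  69  69  72  75  69  74  69]
 [ 90  83  60  66  70  71  69  72  79  77  46]
 [ 69  55  64  67  70  72  69  62  89  67  20]
 [ 49  58  65  69  72  71  68  63  92  34  48]
 [ 54  64  68  70  71  69  67  61  80  34  40]]
```

Emit:
drive_tool([
  {"x": 2,"y": 0,"z": 0,"rx": 0,"ry": 0,"rz": 0,"fingers": 1},
  {"x": 4,"y": 0,"z": -1,"rx": 0,"ry": 0,"rz": 0,"fingers": 1},
  {"x": 5,"y": 0,"z": -2,"rx": 0,"ry": 0,"rz": 0,"fingers": 1},
  {"x": 5,"y": 0,"z": -2,"rx": 0,"ry": 0,"rz": 0,"fingers": 1},
])

```text
time_s: 18.08
tool_pos: [0.5237, -0.0229, 0.037]
tool_rot: [-179.8, 2.0, 15.4]
force: [-27.3, -10.1, 0.4]
grip_width: 0.0237
grasp_force: 40.0
```

No movement between 15 N and 29 N, so it is clamped. Unloading the push, opening, and rising to look.

Emit:
drive_tool([
  {"x": -6,"y": 0,"z": 2,"rx": 0,"ry": 0,"rz": 0,"fingers": 1},
  {"x": -12,"y": 0,"z": 4,"rx": 0,"ry": 0,"rz": 0,"fingers": 1},
  {"x": -12,"y": 0,"z": 4,"rx": 0,"ry": 0,"rz": 0,"fingers": 0},
  {"x": -12,"y": 0,"z": 4,"rx": 0,"ry": 0,"rz": 0,"fingers": -1},
  {"x": -12,"y": 0,"z": 4,"rx": 0,"ry": 0,"rz": 0,"fingers": -1},
  {"x": -12,"y": 0,"z": 0,"rx": 0,"ry": 0,"rz": 0,"fingers": -1},
  {"x": -12,"y": 0,"z": -50,"rx": 0,"ry": 0,"rz": 0,"fingers": -1},
  {"x": -12,"y": 0,"z": -105,"rx": 0,"ry": 0,"rz": 0,"fingers": -1},
  {"x": -12,"y": 0,"z": -160,"rx": 0,"ry": 0,"rz": 0,"fingers": -1},
  {"x": -12,"y": 0,"z": -210,"rx": 0,"ry": 0,"rz": 0,"fingers": -1},
  {"x": -12,"y": 0,"z": -210,"rx": 0,"ry": 0,"rz": 0,"fingers": -1},
  {"x": -12,"y": 0,"z": -210,"rx": 0,"ry": 0,"rz": 0,"fingers": -1},
])

```text
time_s: 19.58
tool_pos: [0.5295, -0.0203, 0.2531]
tool_rot: [-180.0, -0.0, 15.6]
force: [-0.1, 0.4, -0.2]
grip_width: 0.0868
grasp_force: 0.0
```

```bash
cat >> chk.py <<'E'
def edge(w,p,q,side,z,W=6,sgn=-1):
    g=w['image'].astype(np.float32);g=g.min(2)-.5*(g.max(2)-g.min(2))
    p,q=np.array(p,float),np.array(q,float);t=(q-p)/np.linalg.norm(q-p);n=np.array([t[1],-t[0]])*side
    pts=[]
    for s in np.linspace(.04,.96,40):
        k=np.arange(-W,W+.01,.25);xy=p+(q-p)*s+k[:,None]*n
        v=cv2.remap(g,xy[:,:1].astype(np.float32),xy[:,1:].astype(np.float32),1)[:,0]
        d=np.gradient(cv2.GaussianBlur(v[:,None],(1,9),0)[:,0])*-sgn;i=np.argmin(d)
        if d[i]<-2: pts.append(plane(w,xy[i],z)[:2])
    pts=np.array(pts,np.float32);vx,vy,x,y=cv2.fitLine(pts,cv2.DIST_HUBER,0,.0005,.001).ravel()
    return len(pts),np.degrees(np.arctan2(vy,vx)),np.median(abs((pts-[x,y])@[-vy,vx])),np.array([x,y])
E
python3 - <<'E'
from chk import *
w=snap('w15');s=snap('s15','scene');g=np.array([.635,.0097,.122])
P=cap(w,g,235);Q=cap(s,g);print(P,Q);X,r=tri((w,P[0]),(s,Q[0]));rep('tri',X);rep('w',plane(w,P[0],.122))
hsv=cv2.cvtColor(w['image'],cv2.COLOR_RGB2HSV);im=w['image'].astype(int)
m=((im.min(2)>150)&(hsv[...,1]<30)).astype(np.uint8);m[235:]=0;x,y=P[0].astype(int);k=np.zeros_like(m);k[max(0,y-75):y+75,x-75:x+75]=m[max(0,y-75):y+75,x-75:x+75]
k=cv2.morphologyEx(k,cv2.MORPH_OPEN,np.ones((2,2)));cn=max(cv2.findContours(k,0,2)[0],key=cv2.contourArea)
print('minrect',cv2.minAreaRect(cn));h=cv2.approxPolyDP(cv2.convexHull(cn),3,True)[:,0]
c=[(plane(w,a,.088)[:2]-O) for a in h];print(h.tolist());print(np.array([[d@U,d@N] for d in c])*1e3)
# rib
d=(im.max(2)<150)&(hsv[...,1]<60);yy,xx=np.nonzero(d[:235]);sel=(np.hypot(xx-x,yy-y)<46);r=np.array([plane(w,(a,b),.123)[:2] for a,b in zip(xx[sel],yy[sel])],np.float32)
l=cv2.fitLine(r,cv2.DIST_HUBER,0,.001,.001).ravel();rc=r.mean(0)-X[:2];print('rib',len(r),np.degrees(np.arctan2(l[1],l[0])),'centroid dir',np.degrees(np.arctan2(rc[1],rc[0])))
E
```

```text
w15 19.62 [ 0.529  -0.0203  0.2524] [-179.97    0.08   15.64] q [-49.   2.  50.  97.  -1.  82. -73.] F [-1.   0.1 -1. ] 0.0868 0.0
s15 19.68 [ 0.5289 -0.0203  0.2521] [-179.99    0.12   15.63] q [-49.   2.  50.  97.  -1.  82. -73.] F [0.4 0.1 0.3] 0.0869 0.0
(array([271.6068,  59.2633]), (75.57669830322266, 80.04719543457031)) (array([257.9998, 237.7115]), (20.160873413085938, 24.39813804626465))
tri [0.6343 0.0121 0.1202] brace x,y mm -0.061914071587396195 2.4902471514656623
w [0.6341 0.012  0.122 ] brace x,y mm -0.2132132654035452 2.4262078831966365
minrect ((272.0, 61.5), (83.0, 78.0), 90.0)
[[306, 31], [311, 58], [306, 100], [242, 102], [233, 59], [239, 33], [265, 20], [280, 20]]
[[ 27.91   -29.055 ]
 [  4.7475 -34.2641]
 [-33.0364 -30.4553]
 [-34.8191  31.2492]
 [  3.9628  38.7304]
 [ 26.3008  32.5193]
 [ 37.15     8.5289]
 [ 37.1328  -5.1444]]
rib 352 -79.50526 centroid dir -33.05103684650173
```

Run:
```python
from chk import *
w=pickle.load(open('w15.pkl','rb'))
for p,q,s in (((242,102),(306,100),-1),((239,33),(306,31),1)):
    print('jar edge',edge(w,p,q,s,.088),edge(w,p,q,-s,.088))
g=cv2.cvtColor(w['image'],cv2.COLOR_RGB2GRAY)
L=cv2.createLineSegmentDetector().detect(g[:235])[0][:,0]
for x1,y1,x2,y2 in L:
    if np.hypot(x2-x1,y2-y1)>22 and 180<min(x1,x2) and max(x1,x2)<370:
        z=.06 if y1>103 or y1<20 else .088
        d=(plane(w,(x2,y2),z)-plane(w,(x1,y1),z))[:2]
        print(np.round([x1,y1,x2,y2]),'ang mod90',round(np.degrees(np.arctan2(d[1],d[0]))%90,2),round(np.linalg.norm(d)*1e3))
```

```text
jar edge (40, np.float32(-74.32732), np.float32(7.0672715e-05), array([0.6009, 0.0014], dtype=float32)) (8, np.float32(-73.78966), np.float32(0.00043944851), array([ 0.6071, -0.0018], dtype=float32))
jar edge (12, np.float32(-74.37466), np.float32(0.00037835562), array([0.6633, 0.0195], dtype=float32)) (2, np.float32(66.890015), np.float32(2.9975781e-06), array([ 0.666 , -0.0071], dtype=float32))
[284. 166. 287. 189.] ang mod90 22.12 27
[262. 190. 264. 166.] ang mod90 10.01 27
[310.  73. 306.  29.] ang mod90 22.01 38
[268.  54. 266.  22.] ang mod90 19.52 28
[272.  23. 274.  55.] ang mod90 20.27 27
[233.  51. 235.  73.] ang mod90 17.79 20
[241. 101. 304. 101.] ang mod90 15.6 61
[237.  72. 241.  99.] ang mod90 21.99 25
[317. 226. 322.  62.] ang mod90 15.99 175
[229. 122. 232. 216.] ang mod90 15.94 104
[304.  98. 306.  72.] ang mod90 12.2 24
[234. 229. 314. 229.] ang mod90 15.48 92
[318.   7. 229.   7.] ang mod90 15.64 87
[227.  63. 228. 122.] ang mod90 15.37 54
[270.  16. 245.  27.] ang mod90 38.1 26
[254. 123. 255. 163.] ang mod90 15.15 43
[258. 119. 303. 118.] ang mod90 17.57 47
[302. 104. 246. 104.] ang mod90 15.63 59
```

The jar's edges (15.6° and 15.7°) line up with the sliding jaw (15.6°) and the board (15.5° to 15.9°), and the jaw sits directly behind the jar. It is clamped squarely. Next, the grasp for unscrewing.

Emit:
drive_tool([
  {"x": 50,"y": -2.8,"z": 20,"rx": 0,"ry": 0,"rz": 0,"fingers": -1},
  {"x": 110,"y": -2.8,"z": 50,"rx": 0,"ry": 0,"rz": 0,"fingers": -1},
  {"x": 110.2,"y": -2.8,"z": 100,"rx": 0,"ry": 0,"rz": 0,"fingers": -1},
  {"x": 110.2,"y": -2.8,"z": 110,"rx": 0,"ry": 0,"rz": 0,"fingers": -1},
  {"x": 110.2,"y": -2.8,"z": 110,"rx": 0,"ry": 0,"rz": 0,"fingers": -1},
  {"x": 110.2,"y": -2.8,"z": 110,"rx": 0,"ry": 0,"rz": 0,"fingers": -1},
])

```text
time_s: 20.42
tool_pos: [0.636, 0.0115, 0.146]
tool_rot: [-180.0, -0.2, 15.6]
force: [-0.2, 0.2, 0.1]
grip_width: 0.087
grasp_force: 0.0
```

Emit:
drive_tool([
  {"x": -1.2,"y": -0.7,"z": 30,"rx": 0,"ry": 0,"rz": 0,"fingers": -1},
  {"x": -1.2,"y": -0.7,"z": 55,"rx": 0,"ry": 0,"rz": 0,"fingers": -1},
  {"x": -1.2,"y": -0.7,"z": 67,"rx": 0,"ry": 0,"rz": 0,"fingers": -1},
  {"x": -1.2,"y": -0.7,"z": 67,"rx": 0,"ry": 0,"rz": 0,"fingers": -1},
  {"x": -1.2,"y": -0.7,"z": 67,"rx": 0,"ry": 0,"rz": 0,"fingers": -1},
])

```text
time_s: 21.05
tool_pos: [0.6347, 0.0122, 0.078]
tool_rot: [180.0, -0.1, 15.6]
force: [0.9, -0.3, 0.1]
grip_width: 0.087
grasp_force: 0.0
```

```bash
python3 -c "
from snap import snap
snap('w16')"
```

```text
w16 21.1 [0.6347 0.0122 0.0779] [ 1.7999e+02 -1.4000e-01  1.5630e+01] q [-40.  27.  48.  95. -21.  67. -62.] F [-0.4  0.6 -0.8] 0.0872 0.0
```

Well aligned at (0.6347, 0.0122, 0.078). Gripping at 60 N.

Emit:
drive_tool([
  {"x": 0,"y": 0,"z": 0,"rx": 0,"ry": 0,"rz": 0,"fingers": 1},
  {"x": 0,"y": 0,"z": 0,"rx": 0,"ry": 0,"rz": 0,"fingers": 1},
  {"x": 0,"y": 0,"z": 0,"rx": 0,"ry": 0,"rz": 0,"fingers": 1},
  {"x": 0,"y": 0,"z": 0,"rx": 0,"ry": 0,"rz": 0,"fingers": 1},
  {"x": 0,"y": 0,"z": 0,"rx": 0,"ry": 0,"rz": 0,"fingers": 1},
], force=60)

```text
time_s: 21.72
tool_pos: [0.6341, 0.0113, 0.0767]
tool_rot: [179.9, -0.0, 15.6]
force: [1.4, -2.6, 0.7]
grip_width: 0.0628
grasp_force: 60.0
```

Emit:
drive_tool([
  {"x": 0,"y": 0,"z": 0,"rx": 0,"ry": 0,"rz": -0.08,"fingers": 1},
  {"x": 0,"y": 0,"z": 0,"rx": 0,"ry": 0,"rz": -0.16,"fingers": 1},
  {"x": 0,"y": 0,"z": 0,"rx": 0,"ry": 0,"rz": -0.24,"fingers": 1},
  {"x": 0,"y": 0,"z": 0,"rx": 0,"ry": 0,"rz": -0.32,"fingers": 1},
  {"x": 0,"y": 0,"z": 0,"rx": 0,"ry": 0,"rz": -0.4,"fingers": 1},
])

```text
time_s: 22.35
tool_pos: [0.6328, 0.012, 0.0766]
tool_rot: [-179.9, 0.1, 38.6]
force: [-2.1, -1.8, 2.9]
grip_width: 0.0633
grasp_force: 60.0
```

```bash
cat > rib.py <<'E'
from chk import *
from cell import sensors
def rib(n):
    w=snap(n);print('torque',sensors.get_obs()['wrist_torque']);X=np.array([.6343,.0121,.122])
    g=cv2.cvtColor(w['image'],cv2.COLOR_RGB2GRAY);u=proj(w,X);L=cv2.createLineSegmentDetector().detect(g[:290])[0][:,0]
    for x1,y1,x2,y2 in L:
        l=np.hypot(x2-x1,y2-y1);mid=np.array([x1+x2,y1+y2])/2
        if l>20 and np.linalg.norm(mid-u)<62:
            d=(plane(w,(x2,y2),.123)-plane(w,(x1,y1),.123))[:2];print(np.round([x1,y1,x2,y2]),'ang mod180',round(np.degrees(np.arctan2(d[1],d[0]))%180,2),round(np.linalg.norm(d)*1e3))
if __name__=='__main__': rib(sys.argv[1])
E
python3 rib.py w17
```

```text
w17 22.4 [0.6329 0.012  0.0766] [-179.93    0.06   38.79] q [-37.  25.  43.  95. -19.  67. -41.] F [-2.3 -1.6  2.6] 0.0631 60.0
torque [-0.4915  0.6477  0.037 ]
[203. 269. 266. 269.] ang mod180 128.7 28
[269. 269. 343. 269.] ang mod180 128.8 33
[267. 267. 262. 213.] ang mod180 42.85 25
[274. 212. 278. 268.] ang mod180 42.74 26
```

The rib has turned with the gripper (20° to 42.8°). Continuing.

Emit:
drive_tool([
  {"x": 0,"y": 0,"z": 0,"rx": 0,"ry": 0,"rz": -0.09,"fingers": 1},
  {"x": 0,"y": 0,"z": 0,"rx": 0,"ry": 0,"rz": -0.18,"fingers": 1},
  {"x": 0,"y": 0,"z": 0,"rx": 0,"ry": 0,"rz": -0.27,"fingers": 1},
  {"x": 0,"y": 0,"z": 0,"rx": 0,"ry": 0,"rz": -0.36,"fingers": 1},
  {"x": 0,"y": 0,"z": 0,"rx": 0,"ry": 0,"rz": -0.45,"fingers": 1},
  {"x": 0,"y": 0,"z": 0,"rx": 0,"ry": 0,"rz": -0.54,"fingers": 1},
  {"x": 0,"y": 0,"z": 0,"rx": 0,"ry": 0,"rz": -0.63,"fingers": 1},
  {"x": 0,"y": 0,"z": 0,"rx": 0,"ry": 0,"rz": -0.7,"fingers": 1},
  {"x": 0,"y": 0,"z": 0,"rx": 0,"ry": 0,"rz": -0.75,"fingers": 1},
  {"x": 0,"y": 0,"z": 0,"rx": 0,"ry": 0,"rz": -0.75,"fingers": 1},
  {"x": 0,"y": 0,"z": 0,"rx": 0,"ry": 0,"rz": -0.75,"fingers": 1},
])

```text
time_s: 23.78
tool_pos: [0.6328, 0.0118, 0.0772]
tool_rot: [-179.9, 0.0, 81.4]
force: [-3.4, -1.4, 6.7]
grip_width: 0.0632
grasp_force: 60.0
```

```bash
python3 rib.py w18
```

```text
w18 23.82 [0.6328 0.0119 0.0771] [-179.9     0.01   81.44] q [-31.  24.  35.  95. -14.  66.  -1.] F [-4.1 -1.4  6.4] 0.0631 60.0
torque [-0.5585  1.0103  0.0487]
[203. 269. 343. 269.] ang mod180 171.49 62
[273. 212. 278. 268.] ang mod180 85.56 26
[267. 267. 262. 213.] ang mod180 85.7 25
```

The rib is 70.0° (1.22 rad) ahead of the jar, and the gasket is pushing up. Lifting straight up.

Emit:
drive_tool([
  {"x": 0,"y": 0,"z": -4,"rx": 0,"ry": 0,"rz": 0,"fingers": 1},
  {"x": 0,"y": 0,"z": -8,"rx": 0,"ry": 0,"rz": 0,"fingers": 1},
  {"x": 0,"y": 0,"z": -13,"rx": 0,"ry": 0,"rz": 0,"fingers": 1},
  {"x": 0,"y": 0,"z": -20,"rx": 0,"ry": 0,"rz": 0,"fingers": 1},
  {"x": 0,"y": 0,"z": -28,"rx": 0,"ry": 0,"rz": 0,"fingers": 1},
  {"x": 0,"y": 0,"z": -38,"rx": 0,"ry": 0,"rz": 0,"fingers": 1},
  {"x": 0,"y": 0,"z": -48,"rx": 0,"ry": 0,"rz": 0,"fingers": 1},
  {"x": 0,"y": 0,"z": -55,"rx": 0,"ry": 0,"rz": 0,"fingers": 1},
  {"x": 0,"y": 0,"z": -60,"rx": 0,"ry": 0,"rz": 0,"fingers": 1},
  {"x": 0,"y": 0,"z": -60,"rx": 0,"ry": 0,"rz": 0,"fingers": 1},
  {"x": 0,"y": 0,"z": -60,"rx": 0,"ry": 0,"rz": 0,"fingers": 1},
])

```text
time_s: 25.2
tool_pos: [0.6334, 0.0123, 0.136]
tool_rot: [-180.0, 0.0, 81.5]
force: [-0.2, -0.1, -1.6]
grip_width: 0.063
grasp_force: 60.0
```

Run:
```python
from chk import *
s=snap('s19','scene');b=pickle.load(open('s15.pkl','rb'))
p=cap(s,np.array([.6343,.0121,.182]));print(p,'expected',proj(s,np.array([.6343,.0121,.182])))
# white jar body mask: same place before and after?
for n,c in(('before',b),('after',s)):
    im=c['image'].astype(int);sat=im.max(2)-im.min(2);m=(sat<30)&(im.min(2)>90);ys,xs=np.nonzero(m[225:285,240:280]);print(n,len(xs),xs.min()+240,xs.max()+240,ys.max()+225)
print(np.abs(b['image'].astype(int)-s['image']).max(2)[252:290,225:300].max(),'max diff low part of jar/brace')
```

```text
s19 25.25 [0.6334 0.0123 0.1359] [-179.96    0.01   81.52] q [-32.  21.  36.  91. -12.  72.  -3.] F [0.3 0.6 0. ] 0.0633 60.0
(array([258.0824, 224.6898]), (18.630056381225586, 26.437416076660156)) expected [257.1245 223.1648]
before 930 240 279 264
after 974 240 279 264
125 max diff low part of jar/brace
```

The wrist force is now about the cap's own weight, so the jar stayed in the brace. The cap is level, about 29 mm above the mouth. Handing in.

```bash
python3 -c "
from cell import workorder;print(workorder.sign_off())"
```

```text
the job is handed in; nothing more can be done
None
```

The jar is clamped squarely in the brace, its cap is unscrewed by about 1.15 rad and held level about 3 cm above the mouth, and the job was handed in at 25 s (no verdict was returned).

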